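Put the movement tray away behind the sprung gate of the dust box

TASK

Put the tray with the watch movement away in the dust box: press the long treadle down with one fingertip to swing the blue gate up, keep holding it open, and meanwhile push the tray by the plate on its handle along the chute and under the gate until it is fully home against the back stop; then let go, so that the gate shuts behind it over the handle. Only push: do not lift or tip the tray or touch the movement in it, never let the gate touch or come down on them, and leave everything else on the chest alone.

Things in the scene. Friction and masses are not known exactly. Their poses are not given: they have to be found in the camera images.
- dust_box: Fixed dust box and chute on a grey 3 mm base plate (x -153 to 62, y -92 to 33 mm). Origin on the table under the gate's middle; x along the chute into the box, y left across it, z up. Chute: base plate between rails with inner faces at y +-26.3, tops 16 mm above the table, x -151 to -10. Between rail and treadle (y -31 to -62) a shaft at y -52, z 14 and bearing blocks, at most 21 mm high.
- back_stop (a point): Middle of the back stop's face, 15 mm above the table, at x = 55 mm of dust_box: where the tray's front edge comes to rest. It ends the bay, which is 53 mm wide, begins right behind the gate and has a clear cover, its top 31 mm above the table.
- rocker (a joint): Turn of the shaft carrying treadle and gate, rad: 0 = gate shut, treadle slanting up; grows as the treadle is pressed down; 0.57 = end stop. Sprung shut: 0.06 N m to start, 0.1 N m to stay fully down (about 4 N on mid-treadle). Let go, it closes by itself, damped, within a second. From 0.43 on the tray passes under the gate without touching.
- gate: The shaft with gate and treadle as one body. Origin on the shaft axis, dust_box (0, -52, 14) mm. Gate: blue sheet across the chute, its free end (away from the treadle) swings up. Shut: x -9 to 0, y -36 to 31 of dust_box, 4 to 24 mm above the table, with a notch 18 wide, 13 high amid for the tray's stem. Fully open: free end 68 mm above the table. It does not give way along the chute.
- treadle_pad (a point): Middle of the treadle's upper face, 24 mm out from the shaft axis; moves with it. The treadle is a steel plate with black ribbed rubber, right (-y) of the chute and parallel to it, dust_box x -151 to -23 mm, reaching 10 to 38 mm out from the shaft. At rocker 0 it slants up outwards by 0.53 rad; at 0.53 it is level, upper face 8 mm above the table. A fingertip can slide along it.
- tray: Loose white tray, 140 g, 49 x 50 x 11 mm, with a stem (8 wide, 7 high) at the rear ending in an upright push plate 28 wide, 5 thick, its top 26.5 mm above the tray's underside. Origin on the underside amid the compartment; x points away from the handle. It stands on the base plate, 3 mm above the table. Home, its origin is at x = 30.5 mm of dust_box, the push plate still outside the gate.
- push_face (a point): Middle of the outer face of the tray's push plate, 18 mm above the tray's underside, at x = -65.8 mm of the tray. With the tray home it is at x = -35 mm of dust_box. (Room for the arm: a tall wardrobe front runs along the robot's left at world y = +0.25 m, and a desk's side panel stands just right of the chest, from world y = -0.33 m on.)
- movement: Pocket watch movement on its holder, 41 mm dia x 9, loose in the tray's compartment. Origin on its underside.
- glass_dome: Bystander, to be left alone: glass dust dome with a knob, 93 dia x 60 mm. Origin on its underside.
- parts_dish: Bystander, to be left alone: blue six-part dish, 101 dia x 16 mm. Origin on its underside.
- wax_tin: Bystander, to be left alone: yellowed round pot with screw lid, 56 dia x 28 mm. Origin on its underside.
- blower: Bystander, to be left alone: cream rubber blower bulb, 35 dia x 51 mm. Origin on its underside.
- screwdriver: Bystander, to be left alone: watch screwdriver with blue ring, lying flat, 8 x 102 x 8 mm. Origin on its underside.
- case_ring: Bystander, to be left alone: brass-coloured watch case ring, 44 x 48 x 6 mm. Origin on its underside.
- loupe: Bystander, to be left alone: black eye loupe, 36 dia x 27 mm. Origin on its underside.
- tweezers: Bystander, to be left alone: steel tweezers lying flat, 13 x 122 x 9 mm. Origin on its underside.
Mind the look-alikes: they are no part of the job. There is more than one size of the movement; the job needs the larger.

How it is judged (in metres and radians):
On the way, in this order (a step that is already met when the one before it is completed fails the run):
1. the gate is held open by a finger while the tray is still outside it (value of joint rocker above 0.42 rad and contact force between the fingers and gate above 0.3 N and x of tray in the frame of dust_box below -0.034 m), for 0.1 s.
2. the tray is on its way under the gate, pushed by a finger while another finger holds the gate open (value of joint rocker above 0.42 rad and contact force between the fingers and gate above 0.3 N and contact force between the fingers and tray above 0.05 N and x of tray in the frame of dust_box between -0.015 and 0.026 m), for 0.04 s.
At the end, for the whole second after the job is handed in: The tray is fully home (within about 4.5 mm of the back stop), flat and straight in the bay, the movement lies flat in it, the gate is shut behind the tray (rocker below 0.05 rad), and all is at rest (x of tray in the frame of dust_box above 0.026 m and value of joint rocker below 0.05 rad and height (world z) of tray below 0.006 m and angle between tray's own z axis and vertical below 0.1 rad and angle between the x axis of tray and the x axis of dust_box, either way round below 0.08 rad and horizontal distance between movement and tray below 0.008 m and height (world z) of movement below 0.009 m and angle between movement's own z axis and vertical below 0.15 rad and linear speed of tray below 0.01 m/s); the robot touches nothing.
It fails at once if the gate touches the tray or the movement (more than 1 N) (contact force between gate and tray above 1 N or contact force between gate and movement above 1 N).
It fails at once if the tray is lifted (more than 6 mm) or tipped (height (world z) of tray above 0.009 m or angle between tray's own z axis and vertical above 0.15 rad).
It fails at once if the movement is lifted or touched by the fingers (height (world z) of movement above 0.012 m or contact force between the fingers and movement above 0.5 N).
It fails at once if a bystander is moved by more than 15 mm (distance of any of glass_dome, parts_dish, wax_tin, blower, screwdriver, case_ring, loupe, tweezers from where it was at the start of the episode above 0.015 m).
It also fails if it takes over 35 s, if anything falls off the work surface, if the arm or the gripper's body presses on something with over 40 N, if the wrist force passes 120 N, or if a joint passes its speed limit or range.

ROBOT

A 6-joint arm with a two-finger parallel gripper is mounted at the origin on a cart in front of the work surface, level with it; the furniture and walls round the work are solid. World frame = base frame: x ahead of the robot, y to its left, z up, the work surface at z = 0. Lengths are in mm, angles in rad, forces in N, time in s.
With the tool pointing down it reaches from about 350 to 975 mm from the base axis. Payload 7.1 kg.
Tool frame: the origin (TCP) lies on the mounting face of the last link; the fingertips stand 182 mm ahead of it and the grasp point (between the pads) lies 163 mm ahead of it (ctrl.tip_reach is the distance from the TCP to the fingertips, in mm); z points along the fingers, y is the direction in which the jaws open and shut (so a half turn about z gives the same grasp; the last joint's range is limited). The gripper opens to 88 mm and grips with 3 to 60 N. Pads are 20 mm wide; open, the fingers measure 115 mm over their backs; the gripper's body (75 mm by 178 mm) begins 61 mm behind the grasp point.
Start: joints at [-1.192, 0.423, 1.63, -0, 1.089, -0.019], TCP at [242.136, -576.174, 404.675] pointing down, gripper open.
Joint ranges: [-3, 3], [-0.9, 2.11], [0.09, 2.58], [-1.31, 4.45], [0.11, 2.69], [-2.54, 2.54]. Speed limits (rad/s): [2.39, 2.39, 3.01, 3.14, 3.14, 3.14].

INTERFACE

Orientations are given as a rotation vector (axis times angle).
In Python, from workcell import ctrl gives the robot as it stands.
- The arm moves only by the tool jog_arm, never from a script. Its argument "steps" is a list that holds one entry, the list of rows, each a list of 7 numbers: the shift along the tool's x, y, z in m, then the turn, a rotation vector about the tool's x, y, z in degrees, then the gripper's target within -1 to 1 (shut at 1, half-way at 0, fully open at -1). A call has 1 to 20 rows; each row shifts and turns the commanded pose from where the row before left it, along the tool's axes as they then stand; what a row does not reach is not made up. A row lasts 1/12 s, in which the tool goes at most 41.7 mm and 7.16 degrees, less where a joint would pass 70% of its speed; a pose out of reach is approached as far as the arm can. A call is refused whole if a number of a shift passes 0.0417 or a number of a turn 7.16, either way. A call with a gripper value outside its range is refused whole. The fingers move at their own pace and stop on an object; the grip force is fixed at half the most. Time passes only in rows, so rows that do not move let the fingers close. It gives the time, the measured TCP pose, the force and the opening at its end, in the units of the state.
- ctrl.get_obs(): the state, without advancing time (a new reading comes with each control period).
- ctrl.get_image(name): name is "side" or "top"; returns the picture (420x560x3 uint8, red, green, blue); there is no depth.
- ctrl.camera_info(name): a dict with "fx", "fy", "cx", "cy" (pixels), "dist" ([k1, k2, p1, p2, k3] as OpenCV has them; the pictures are not rectified), "origin" and "attitude" of the camera in the world. Camera axes: x right, y down, z forward; pixel columns grow to the right and rows downward; lengths in mm; the calibration is good to about 2 mm. A picture is of the moment at which its call begins. camera_info takes no time and is no camera call.
- ctrl.close_job(): hands the job in, once; it reports no verdict.
Trained networks look in the newest picture that a camera, given by its name, has taken for a name from the list of things; names that differ only in an ending like _2 or _b are one class to them, and where a whole thing is asked for, a point or a joint stands for the part that bears it (a point fixed in the world has none). Each returns a list of dicts, best first, with "p" (0 to 1); they miss things now and then, are a little off and sometimes report something else, mostly with a low value. They report only what shows in the picture. A call takes as long as a camera call. They do not tell look-alikes from the thing itself.
- ctrl.look_for(thing, camera): "bbox" ([left, top, right, bottom] in pixels, round what is visible of it).
- ctrl.trace(thing, camera): "pixels" (420x560 bool, what is visible of it) and "bbox" ([left, top, right, bottom] in pixels, round what is visible of it).
- ctrl.landmark_of(thing, camera): "uv" ([column, row] in pixels: a listed point, or the origin of a listed thing).
The state is a dict: "t": time; "qpos": joint angles; "qvel": joint speeds; "joint_torque": joint torques, N m; "ee_pos": TCP position; "orientation": TCP orientation; "ft_force": force on the tool from outside, world axes, zero at the start; "moment": the same for the moment, N m; "width": finger opening in mm.
Only numpy, scipy, OpenCV 4.12 (cv2) and the standard library are available. Lean on these libraries where they do the work, as an engineer would, in place of code of your own. Each camera call takes 0.05 s, during which the arm holds its last target.

## Working session

There is one attempt and no reset: what is moved stays moved. The work goes in short steps, Python scripts to look and compute and a tool call to move; the robot and the scene stay as the last step left them, time stands still between calls to the robot, and variables do not carry over. Pictures are saved under pics/ and viewed, and the job is handed in when it is done.

Besides the shell and the picture viewer there is one more tool, called as a command line: name --argument value ..., lists and objects as JSON in quotes. jog_arm: Moves the arm, as the interface text tells. Its arguments: {"type":"object","properties":{"steps":{"type":"array"}},"required":["steps"]}

```bash
ls; mkdir -p pics; python3 - <<'E'
from workcell import ctrl
import cv2
for n in ["top","side"]:
    im=ctrl.get_image(n); cv2.imwrite(f"pics/{n}0.png",im[:,:,::-1]); print(n,ctrl.camera_info(n))
o=ctrl.get_obs(); print(o)
E
```

```text
pics
top {'fx': 440.6267190313233, 'fy': 440.6267190313233, 'cx': 282.9754436689753, 'cy': 214.6933177945532, 'dist': array([-0.10146775,  0.        ,  0.        ,  0.        ,  0.        ]), 'origin': array([ 534.03955299,  -14.69602975, 1078.72074635]), 'attitude': array([-2.17059641,  2.201805  , -0.08562358])}
side {'fx': 473.5556980763423, 'fy': 473.5556980763423, 'cx': 281.42799253146075, 'cy': 211.05302430206632, 'dist': array([-0.11892995,  0.        ,  0.        ,  0.        ,  0.        ]), 'origin': array([ 90.53852671,  45.79229634, 779.74969376]), 'attitude': array([-1.78657459,  1.95793803, -0.64518502])}
{'t': 0.1, 'qpos': array([-1.19200642e+00,  4.23756958e-01,  1.63059439e+00,  1.44994803e-05,
        1.08862681e+00, -1.89654752e-02]), 'qvel': array([ 0.00107141, -0.00240753, -0.00305497, -0.00143696,  0.0011196 ,
       -0.00169209]), 'joint_torque': array([ 7.24060665e-04, -5.45613742e+01, -2.74323034e+01,  6.45930972e-02,
        1.88434002e-02, -4.39701387e-05]), 'ee_pos': array([ 242.0461914 , -575.95627809,  403.9914668 ]), 'orientation': array([-3.07833204e+00, -6.20402032e-01,  3.69433902e-04]), 'ft_force': array([-0.83443898, -0.48248763,  0.37418172]), 'moment': array([-0.00330332,  0.03928978,  0.02153711]), 'width': 87.98880567979747}
```

View pics/top0.png

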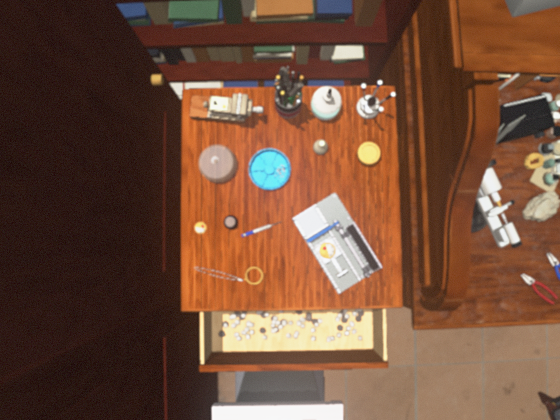

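View pics/side0.png

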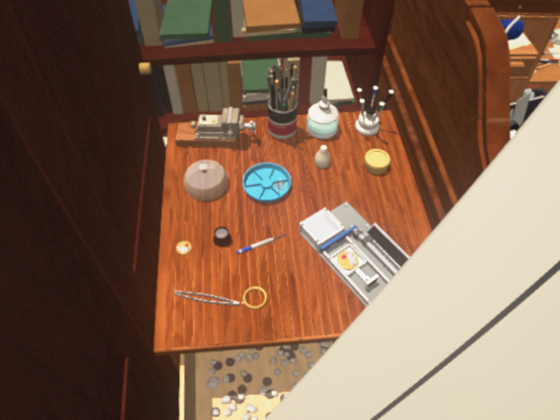

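```bash
cat > h.py <<'E'
import numpy as np, cv2
from scipy.spatial.transform import Rotation as R
from workcell import ctrl
def cam(n):
    c=ctrl.camera_info(n); K=np.array([[c['fx'],0,c['cx']],[0,c['fy'],c['cy']],[0,0,1]])
    return K,c['dist'],np.array(c['origin']),R.from_rotvec(c['attitude'])
def ray(n,uv):
    K,d,o,r=cam(n); p=cv2.undistortPoints(np.array([[uv]],float),K,d)[0,0]
    return o,r.apply([p[0],p[1],1])
def at_z(n,uv,z):
    o,v=ray(n,uv); return o+v*(z-o[2])/v[2]
def proj(n,P):
    K,d,o,r=cam(n); P=r.inv().apply(np.atleast_2d(P)-o)
    return cv2.projectPoints(P,np.zeros(3),np.zeros(3),K,d)[0][:,0]
E
python3 - <<'E'
from h import *
Z=dict(dust_box=0,back_stop=15,treadle_pad=26+3,push_face=21,tray=3,movement=6,gate=14)
for n in ["top","side"]:
    for k,z in Z.items():
        for d in ctrl.landmark_of(k,n)[:3]:
            print(n,k,round(d['p'],2),np.round(d['uv'],1),np.round(at_z(n,d['uv'],z),1))
E
```

```text
top dust_box 0.58 [313.  233.8] [565.5 -93.3   0. ]
top dust_box 0.21 [327.5 250.4] [ 524.3 -128.1    0. ]
top dust_box 0.2 [257.4 224.8] [589.5  42.6   0. ]
top back_stop 0.81 [303.2 213.2] [615.3 -69.4  15. ]
top back_stop 0.6 [365.7 156.3] [ 753.5 -225.9   15. ]
top back_stop 0.37 [328. 251.] [ 523.  -127.7   15. ]
top treadle_pad 0.91 [363.2 246.7] [ 532.  -210.7   29. ]
top push_face 0.5 [342.1 273.8] [ 468.  -159.8   21. ]
top tray 0.7 [324.3 250.4] [ 524.5 -119.9    3. ]
top movement 0.81 [327.5 249.8] [ 525.9 -127.5    6. ]
top movement 0.44 [200.9 226.2] [587.6 180.5   6. ]
top gate 0.68 [334.6 215.6] [ 608.4 -145.6   14. ]
side dust_box 0.96 [331.  243.2] [ 569.4 -102.8    0. ]
side back_stop 0.97 [317.7 219.5] [617.3 -82.2  15. ]
side treadle_pad 0.91 [390.  249.4] [ 527.9 -205.5   29. ]
side push_face 0.77 [374.3 283.9] [ 463.8 -163.4   21. ]
side tray 0.6 [345.1 262.3] [ 523.  -122.3    3. ]
side movement 0.5 [179.7 246.6] [583.6 189.4   6. ]
side gate 0.88 [350.6 227.1] [ 594.2 -144.3   14. ]
```

```bash
python3 - <<'E'
from h import *
for n,(a,b,c,d) in dict(top=(280,185,390,300),side=(285,190,415,310)).items():
    im=ctrl.get_image(n)[:,:,::-1]
    cv2.imwrite(f"pics/{n}z.png",cv2.resize(im[b:d,a:c],None,fx=5.5 if n=='top' else 4.9,fy=5.5 if n=='top' else 4.9,interpolation=cv2.INTER_CUBIC)[:600,:800])
    m=ctrl.trace("dust_box",n)
    print([(x['p'],x['bbox']) for x in m])
    mm=np.array(m[0]['pixels']).astype(np.uint8); np.save(f"mask_{n}.npy",mm)
    cv2.imwrite(f"pics/{n}m.png",cv2.resize(mm[b:d,a:c]*255,None,fx=4,fy=4))
E
```

```text
[(0.92, [292.7, 192.0, 380.8, 291.4])]
[(0.77, [298.8, 199.1, 409.0, 304.1]), (0.17, [332.3, 245.9, 377.6, 290.5])]
```

View pics/topz.png

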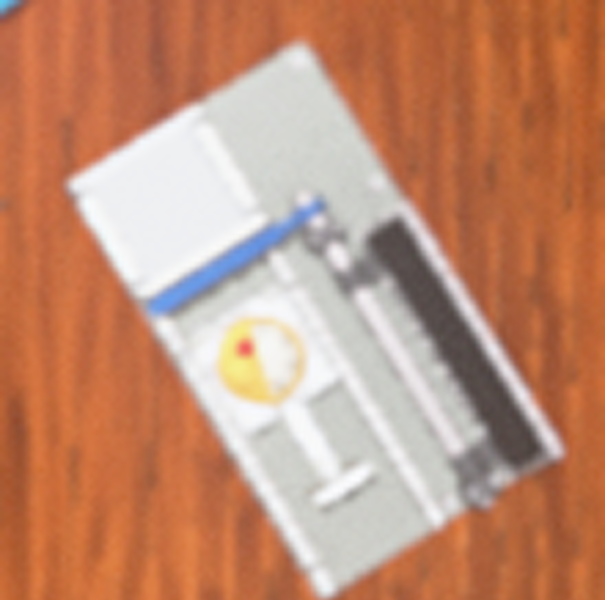

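View pics/sidez.png

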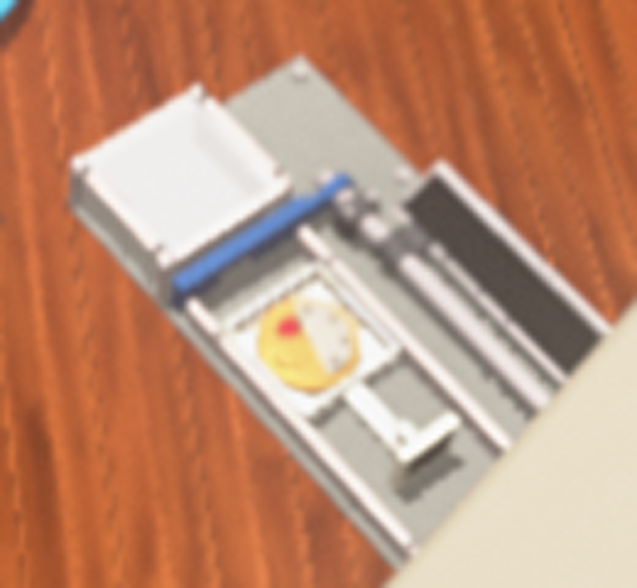

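View pics/topm.png

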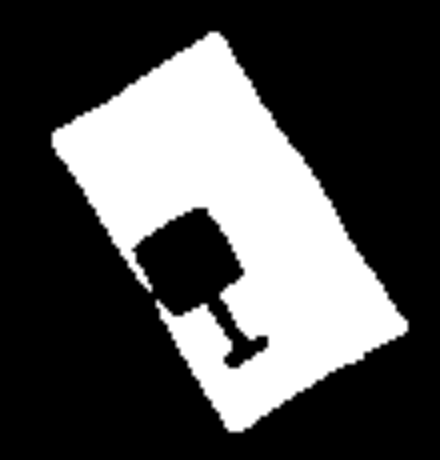

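```bash
cat > fit.py <<'E'
from h import *
from scipy.optimize import least_squares
t=lambda u,v:(280+(u+.5)/5.5-.5,185+(v+.5)/5.5-.5)
s=lambda u,v:(285+(u+.5)/4.9-.5,190+(v+.5)/4.9-.5)
# (cam, box pt, uv, weight)
D=[("top",(62,-92,3),t(302,42)),("top",(-23,-87.8,28),t(402,208)),
("top",(-151,-87.8,28),t(562,454)),("top",(-4.5,31,24),t(152,305)),("top",(-4.5,-36,24),t(322,205)),
("side",(62,-92,3),s(300,57)),("side",(-23,-87.8,28),s(440,163)),("side",(-4.5,31,24),s(178,285)),("side",(-4.5,-36,24),s(345,182)),
("side",(55,0,15),(317.7,219.5)),("top",(55,0,15),(303.2,213.2)),("top",(-87,-75.7,20.9),(363.2,246.7)),("side",(-87,-75.7,20.9),(390,249.4)),("side",(0,0,0),(331,243.2)),("top",(0,0,0),(313,233.8)),
("top",(0,-52,14),(334.6,215.6)),("side",(0,-52,14),(350.6,227.1))]
def W(p,P):
    c,s_=np.cos(p[2]),np.sin(p[2]); P=np.atleast_2d(P).astype(float)
    return np.c_[p[0]+c*P[:,0]-s_*P[:,1],p[1]+s_*P[:,0]+c*P[:,1],P[:,2]]
def res(p,D=D): return np.concatenate([proj(n,W(p,P))[0]-uv for n,P,uv in D])
if __name__=="__main__":
    for sub in (D,[d for d in D if d[0]=="top"],[d for d in D if d[0]=="side"]):
        r=least_squares(res,[568,-98,.5],kwargs=dict(D=sub),loss='soft_l1')
        print(np.round(r.x,4),np.degrees(r.x[2]));
        if sub is D: print(np.round(r.fun.reshape(-1,2),1)); np.save("pose.npy",r.x); p=r.x
    L=[[(62,-92,3),(62,33,3),(-153,33,3),(-153,-92,3),(62,-92,3)],[(-151,26.3,16),(-10,26.3,16)],[(-151,-26.3,16),(-10,-26.3,16)],[(-4.5,31,24),(-4.5,-36,24)],[(-23,-87.8,28),(-151,-87.8,28)],[(-151,-52,14),(-23,-52,14)]]
    for n,(a,b,k) in dict(top=(280,185,5),side=(285,190,5)).items():
        im=cv2.resize(ctrl.get_image(n)[b:b+118,a:a+130,::-1],None,fx=k,fy=k,interpolation=cv2.INTER_CUBIC)
        for l in L:
            q=(proj(n,W(p,l))-[a,b]+.5)*k-.5
            cv2.polylines(im,[np.int32(np.round(q))],False,(0,255,0),1)
        cv2.imwrite(f"pics/fit_{n}.png",im)
E
python3 fit.py
```

```text
[ 5.682801e+02 -1.016725e+02  5.331000e-01] 30.54545637251759
[[ 0.5 -0.6]
 [ 0.8 -1.1]
 [-0.2 -0.2]
 [-0.1  0.6]
 [-7.2  4.2]
 [ 0.1 -0.9]
 [-0.2 -1.1]
 [-0.5 -1. ]
 [-7.4  2.7]
 [-4.1  1. ]
 [ 1.8 -0.2]
 [-0.5  0.1]
 [ 1.6  0.2]
 [-0.5  0.5]
 [ 3.4 -1.2]
 [ 0.5  5.6]
 [ 1.  -0.3]]
[ 5.681318e+02 -1.008900e+02  5.374000e-01] 30.793428116626085
[ 5.684986e+02 -1.022610e+02  5.279000e-01] 30.24484508635117
```

View pics/fit_top.png

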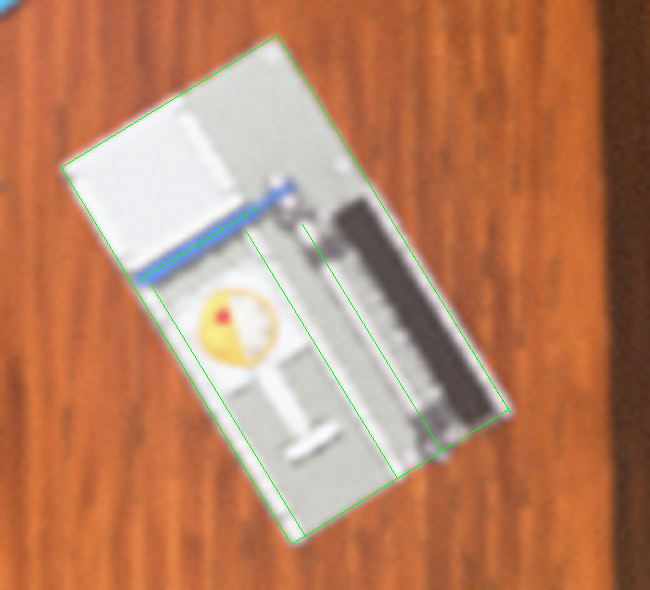

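View pics/fit_side.png

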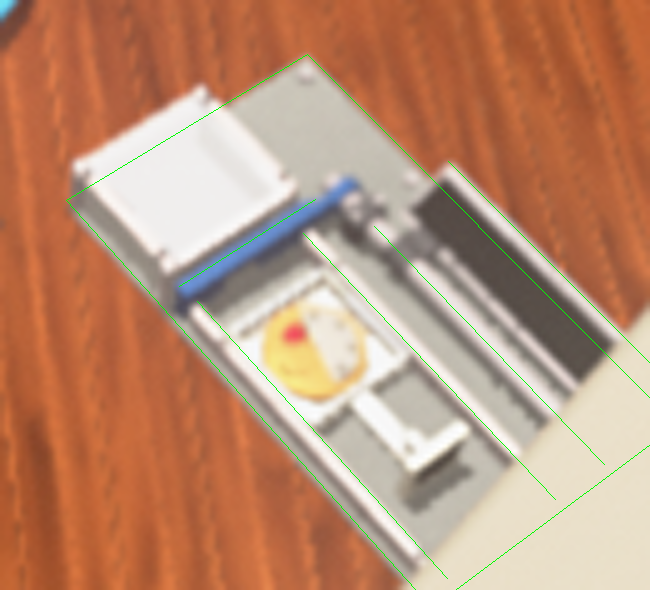

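```bash
python3 - <<'E'
from h import *
im=ctrl.get_image("top")[:,:,::-1]
for i,(a,b) in enumerate([(300,215),(325,245)]):
    z=cv2.resize(im[b:b+50,a:a+60],None,fx=12,fy=12,interpolation=cv2.INTER_CUBIC)
    for k in range(0,60,10): cv2.putText(z,str(a+k),(k*12,10),0,.35,(0,0,0)); cv2.line(z,(k*12+6,12),(k*12+6,20),(0,0,0),1)
    for k in range(0,50,10): cv2.putText(z,str(b+k),(0,k*12+10),0,.35,(0,0,0)); 
    cv2.imwrite(f"pics/tz{i}.png",z)
E
```

```text
(no output)
```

View pics/tz0.png

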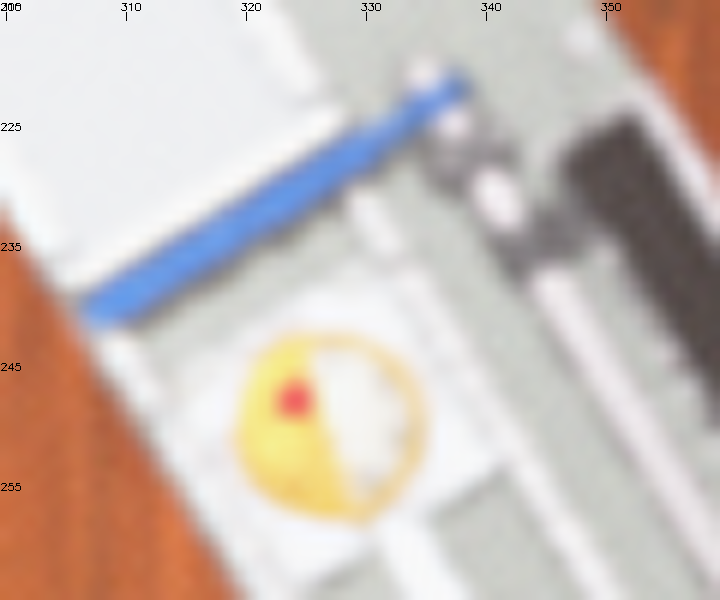

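View pics/tz1.png

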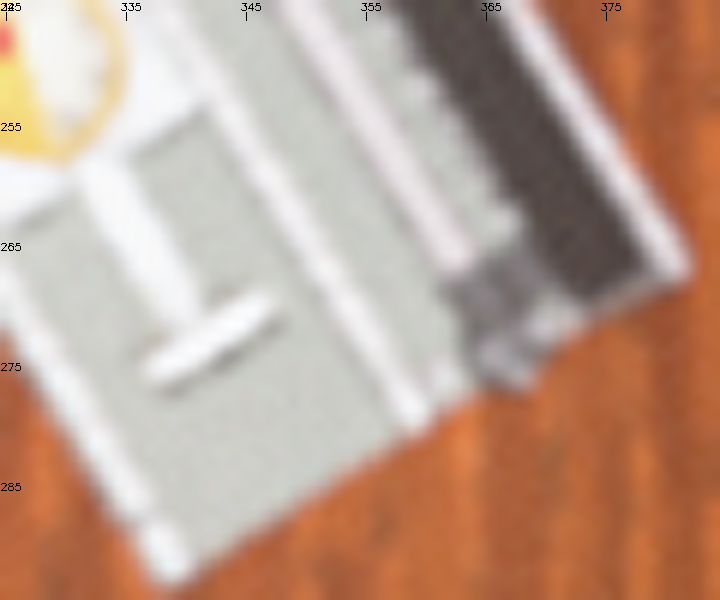

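```bash
cat > fit2.py <<'E'
from fit import *
t0=lambda x,y:(300+(x-5.5)/12,215+(y-5.5)/12)
t1=lambda x,y:(325+(x-5.5)/12,245+(y-5.5)/12)
f=lambda x,y:(285+(x-2)/5,190+(y-2)/5)
E=[D[i] for i in (0,1,2,3,5,6,7,10,11,12,13,14)]
E+=[("top",(-151,-28.65,16),t1(412,418)),("top",(-12,-28.65,16),t0(360,200)),("top",(-151,28.65,16),t1(170,565)),("top",(-12,28.65,16),t0(118,345)),
("side",(-12,-28.65,16),f(310,240)),("side",(-12,28.65,16),f(193,308))]
for sub in (E,[d for d in E if d[0]=="top"],[d for d in E if d[0]=="side"]):
    r=least_squares(res,[568,-98,.5],kwargs=dict(D=sub),loss='soft_l1')
    print(np.round(r.x,4),np.degrees(r.x[2]))
    print(np.round(r.fun.reshape(-1,2),1).tolist())
    if sub is E: p=r.x; np.save("pose.npy",p)
# tray: points to box frame
def box(q): 
    c,s_=np.cos(p[2]),np.sin(p[2]); d=np.array(q)[:2]-p[:2]; return np.round([c*d[0]+s_*d[1],-s_*d[0]+c*d[1]],1)
print("plate top ends",box(at_z("top",t1(150,365),29.5)),box(at_z("top",t1(270,298),29.5)))
print("stem base side pushface", box(at_z("side",(374.3,283.9),21)),box(at_z("top",(342.1,273.8),21)))
print("tray",box(at_z("top",(324.3,250.4),3)),box(at_z("side",(345.1,262.3),3)),"mov",box(at_z("top",(327.5,249.8),6)))
E
python3 fit2.py
```

```text
[ 5.673981e+02 -1.008784e+02  5.336000e-01] 30.571245779514474
[[0.2, -0.3], [0.5, -0.7], [-0.5, 0.2], [-0.4, 1.0], [-0.2, -0.6], [-0.6, -0.7], [-0.8, -0.6], [1.4, 0.2], [-0.8, 0.4], [1.3, 0.6], [-0.8, 1.0], [3.1, -0.8], [0.7, 0.7], [-0.3, -0.4], [0.7, 1.0], [-0.3, -0.1], [-0.2, -1.0], [0.1, 0.4]]
[ 5.675431e+02 -1.002927e+02  5.356000e-01] 30.690430654371266
[[-0.1, -0.4], [0.2, -0.9], [-0.6, -0.0], [-0.6, 0.9], [1.2, 0.2], [-1.0, 0.3], [2.8, -0.9], [0.5, 0.5], [-0.5, -0.5], [0.5, 0.9], [-0.5, -0.1]]
[ 5.671268e+02 -1.013021e+02  5.318000e-01] 30.470373471338966
[[0.1, -0.5], [-0.3, -0.5], [-0.6, -0.5], [1.5, 0.8], [-0.6, 1.1], [0.0, -0.8], [0.3, 0.5]]
plate top ends [-110.5   12.3] [-111.7  -15. ]
stem base side pushface [-121.    -1.2] [-115.5   -0.2]
tray [-46.6   5.4] [-49.1   4.2] mov [-49.3  -1.8]
```

```bash
cat > g.py <<'E'
from h import *
p=np.load("pose.npy")
def box2w(b):
    c,s=np.cos(p[2]),np.sin(p[2]); return np.array([p[0]+c*b[0]-s*b[1],p[1]+s*b[0]+c*b[1],b[2]])
Rt=R.from_matrix(np.array([[np.cos(p[2]),np.sin(p[2]),0],[np.sin(p[2]),-np.cos(p[2]),0],[0,0,-1]]).reshape(3,3))
# columns: tool x = box x ; tool y=-box y
M=np.c_[[np.cos(p[2]),np.sin(p[2]),0],[np.sin(p[2]),-np.cos(p[2]),0],[0,0,-1]]
Rt=R.from_matrix(M)
def st():
    o=ctrl.get_obs(); r=R.from_rotvec(o['orientation']); e=np.array(o['ee_pos'])
    c,s=np.cos(p[2]),np.sin(p[2]); d=e-[p[0],p[1],0]
    print("t",round(o['t'],2),"tip box",np.round([c*d[0]+s*d[1],-s*d[0]+c*d[1],d[2]-ctrl.tip_reach],1),"w",round(o['width'],1),"F",np.round(o['ft_force'],1),"rotleft",np.round(np.degrees((r.inv()*Rt).as_rotvec()),2),"q",np.round(o['qpos'],2))
    return o,r,e
E
python3 - <<'E'
from g import *
o,r,e=st()
B=box2w([-134,-38,182+60]); A=np.array([310,-230,420.])
print(A,B)
for F,n in ((r,"cur"),(Rt,"tgt")):
    print(n,F.inv().apply(A-e),F.inv().apply(B-A))
E
```

```text
t 1.15 tip box [-521.8 -243.8  222.7] w 87.8 F [ 0.1  0.3 -0.6] rotleft [ 0.    0.   -7.78] q [-1.19  0.42  1.63  0.    1.09 -0.02]
[ 310. -230.  420.] [ 471.35165045 -201.74996     242.        ]
cur [ 196.66696155 -292.83489729  -15.31380211] [159.69541152  36.46618917 178.00003498]
tgt [ 234.48583541 -263.52717719  -15.31349883] [153.29158437  57.74175289 178.        ]
```

jog_arm --steps '[[[0.014,-0.021,-0.001,0,0,0,-0.4],[0.014,-0.021,-0.001,0,0,0,-0.4],[0.014,-0.021,-0.001,0,0,0,-0.4],[0.014,-0.021,-0.001,0,0,0,-0.4],[0.014,-0.021,-0.001,0,0,0,-0.4],[0.014,-0.021,-0.001,0,0,0,-0.4],[0.014,-0.021,-0.001,0,0,0,-0.4],[0.014,-0.021,-0.001,0,0,0,-0.4],[0.014,-0.021,-0.001,0,0,0,-0.4],[0.014,-0.021,-0.001,0,0,0,-0.4],[0.014,-0.021,-0.001,0,0,0,-0.4],[0.014,-0.021,-0.001,0,0,0,-0.4],[0.014,-0.021,-0.001,0,0,0,-0.4],[0.014,-0.021,-0.001,0,0,0,-0.4],[0,0,0,0,0,-2.6,-0.4],[0,0,0,0,0,-2.6,-0.4],[0,0,0,0,0,-2.6,-0.4],[0,0,0,0,0,0,-0.4]]]'

```text
t: 2.65
ee_pos: [309.0, -229.0, 418.9]
orientation: [3.029, 0.832, 0.001]
ft_force: [-0.7, -0.2, 0.5]
width: 61.6
```

```bash
python3 - <<'E'
from g import *
o,r,e=st()
B=box2w([-134,-38,182+60]); print(r.inv().apply(B-e))
E
```

```text
t 2.65 tip box [-287.6   21.1  236.9] w 61.6 F [-0.7 -0.2  0.5] rotleft [ 0.03 -0.01  0.15] q [-0.67  0.03  2.11 -0.    1.    0.37]
[153.43921065  59.4006916  176.98906466]
```

jog_arm --steps '[[[0.0153,0.0059,0.0177,0,0,0,-0.4],[0.0153,0.0059,0.0177,0,0,0,-0.4],[0.0153,0.0059,0.0177,0,0,0,-0.4],[0.0153,0.0059,0.0177,0,0,0,-0.4],[0.0153,0.0059,0.0177,0,0,0,-0.4],[0.0153,0.0059,0.0177,0,0,0,-0.4],[0.0153,0.0059,0.0177,0,0,0,-0.4],[0.0153,0.0059,0.0177,0,0,0,-0.4],[0.0153,0.0059,0.0177,0,0,0,-0.4],[0.0153,0.0059,0.0177,0,0,0,-0.4],[0,0,0,0,0,0,-0.4]]]'

```text
t: 3.57
ee_pos: [472.3, -201.8, 239.1]
orientation: [-3.029, -0.827, 0.002]
ft_force: [-0.4, -0.9, -0.5]
width: 61.4
```

```bash
python3 - <<'E'
from g import *
st()
for n,(a,b) in dict(top=(270,180),side=(285,190)).items():
    im=cv2.resize(ctrl.get_image(n)[b:b+118,a:a+135,::-1],None,fx=5,fy=5,interpolation=cv2.INTER_CUBIC)
    for y in (0,-76):
        q=(proj(n,[box2w([-134+dx,y,60]) for dx in (-10,10)])-[a,b]+.5)*5
        cv2.polylines(im,[np.int32(q)],False,(0,255,0),2)
    cv2.imwrite(f"pics/{n}2.png",im)
E
```

```text
t 3.57 tip box [-133.2  -38.5   57.1] w 61.4 F [-0.4 -0.9 -0.5] rotleft [-0.09  0.05 -0.01] q [-0.43  0.52  1.97  0.    0.65  0.61]
```

View pics/top2.png

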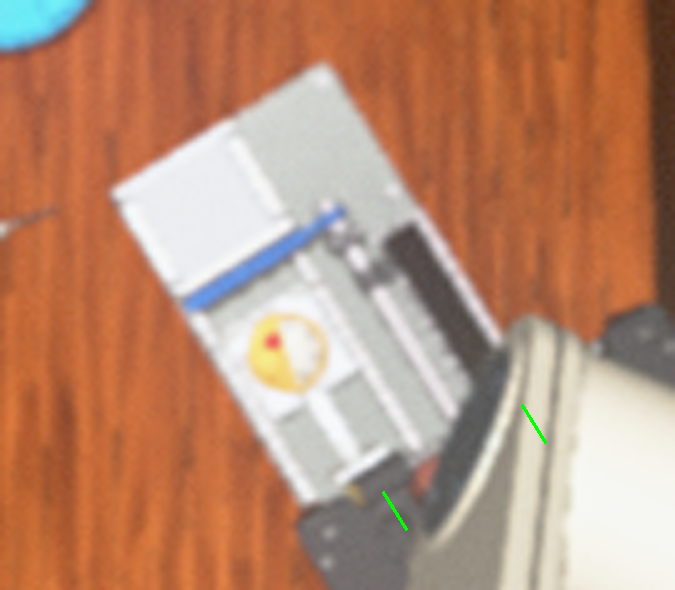

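View pics/side2.png

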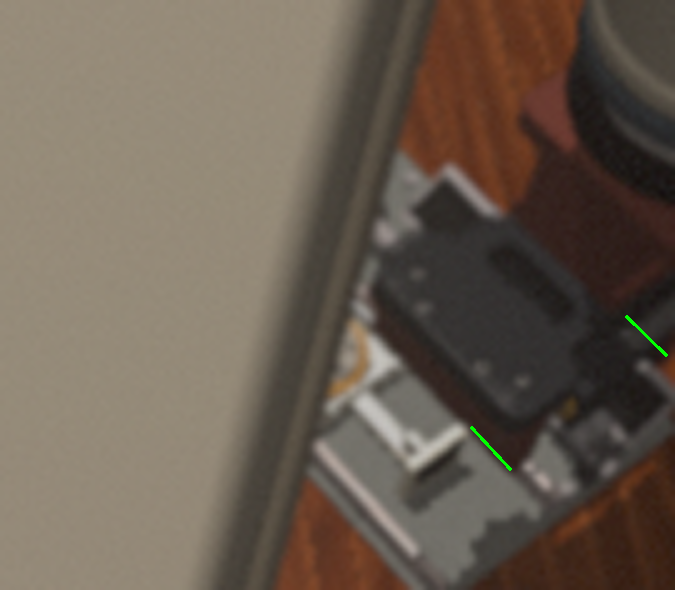

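jog_arm --steps '[[[-0.005,0,0.004,0,0,0,-0.4],[0,0,0.005,0,0,0,-0.4],[0,0,0.005,0,0,0,-0.4],[0,0,0.005,0,0,0,-0.4],[0,0,0.005,0,0,0,-0.4],[0,0,0,0,0,0,-0.4]]]'

```text
t: 4.17
ee_pos: [465.9, -204.6, 216.9]
orientation: [-3.03, -0.828, 0.001]
ft_force: [-0.1, 0.0, -0.6]
width: 61.4
```

```bash
python3 - <<'E'
from g import *
st()
for n,(a,b) in dict(top=(270,180),side=(285,190)).items():
    im=cv2.resize(ctrl.get_image(n)[b:b+118,a:a+135,::-1],None,fx=5,fy=5,interpolation=cv2.INTER_CUBIC)
    cv2.imwrite(f"pics/{n}3.png",im)
E
```

```text
t 4.17 tip box [-140.1  -37.7   34.9] w 61.4 F [-0.1  0.  -0.6] rotleft [-0.06  0.04  0.  ] q [-0.44  0.56  1.98  0.    0.6   0.6 ]
```

View pics/side3.png

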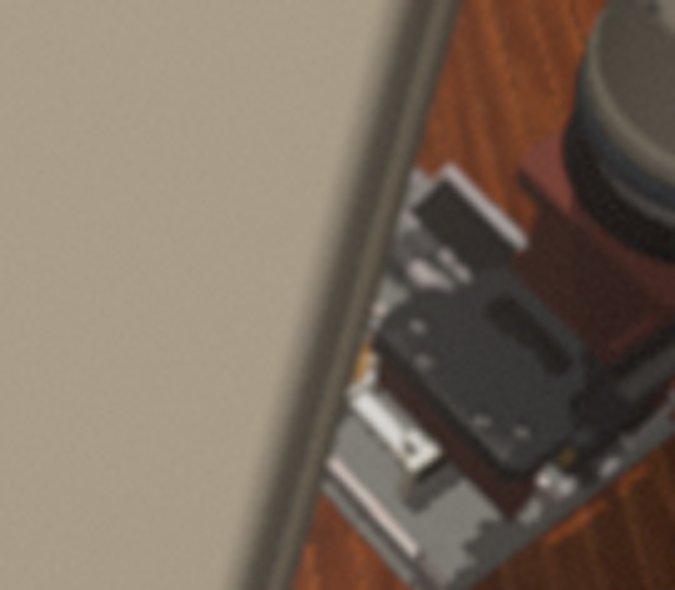

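View pics/top3.png

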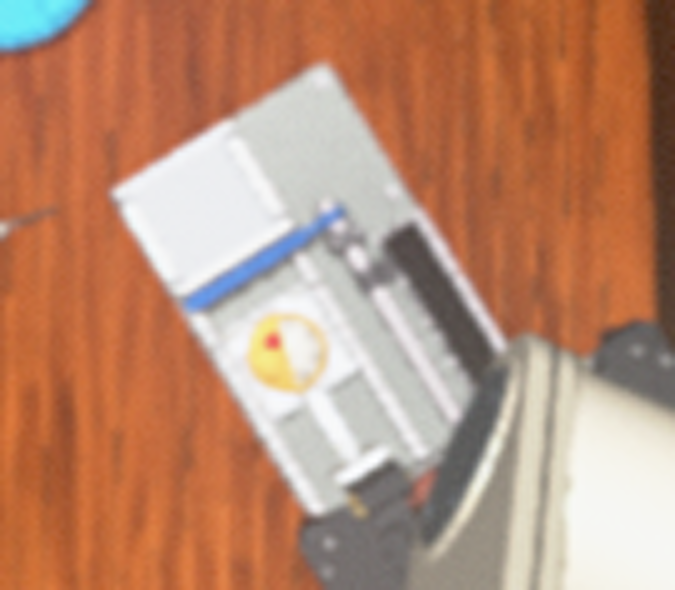

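```bash
python3 - <<'E'
from g import *
a,b=270,180
im=cv2.imread("pics/top3.png")
C=[-140.1,-37.7]
for side in (1,):
  for z,col in ((35,(0,255,0)),(60,(0,255,255)),(100,(0,0,255))):
    y0=C[1]+30.7; y1=y0+13.5
    q=(proj("top",[box2w([C[0]+dx,y,z]) for dx,y in ((-10,y0),(10,y0),(10,y1),(-10,y1))])-[a,b]+.5)*5
    cv2.polylines(im,[np.int32(q)],True,col,1)
q=(proj("top",[box2w([-114,y,29.5]) for y in (14,-14)])-[a,b]+.5)*5
cv2.polylines(im,[np.int32(q)],True,(255,0,0),1)
cv2.imwrite("pics/top3b.png",cv2.resize(im[350:590,200:500],None,fx=2.4,fy=2.4))
E
```

```text
(no output)
```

View pics/top3b.png

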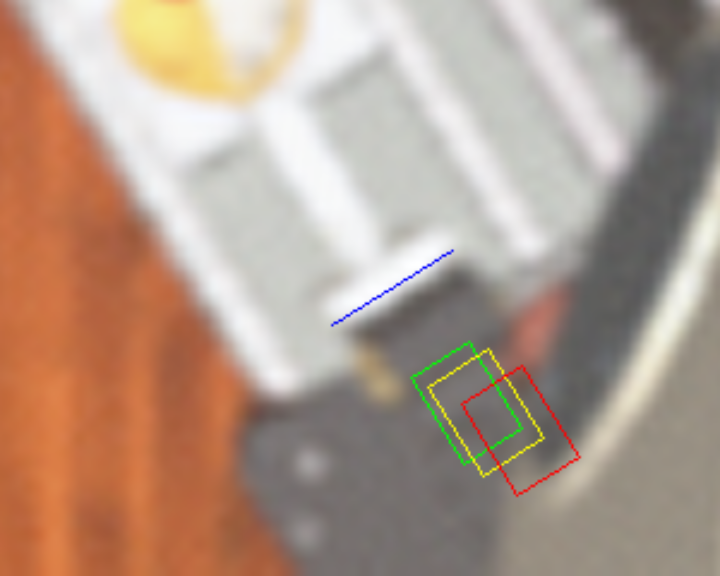

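```bash
python3 - <<'E'
from g import *
a,b=285,190
im=cv2.imread("pics/side3.png")
C=[-140.1,-37.7]
for y0 in (C[1]+30.7,C[1]-30.7-13.5):
  for z,col in ((35,(0,255,0)),(60,(0,255,255)),(115,(0,0,255))):
    y1=y0+13.5
    q=(proj("side",[box2w([C[0]+dx,y,z]) for dx,y in ((-10,y0),(10,y0),(10,y1),(-10,y1))])-[a,b]+.5)*5
    cv2.polylines(im,[np.int32(q)],True,col,1)
q=(proj("side",[box2w([C[0]+dx,C[1]+dy,115]) for dx,dy in ((-37,-89),(37,-89),(37,89),(-37,89))])-[a,b]+.5)*5
cv2.polylines(im,[np.int32(q)],True,(255,0,255),1)
cv2.imwrite("pics/side3b.png",im)
im=cv2.imread("pics/top3.png"); a,b=270,180
q=(proj("top",[box2w([C[0]+dx,C[1]+dy,115]) for dx,dy in ((-37,-89),(37,-89),(37,89),(-37,89))])-[a,b]+.5)*5
cv2.polylines(im,[np.int32(q)],True,(255,0,255),1)
cv2.imwrite("pics/top3c.png",im)
E
```

```text
(no output)
```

View pics/side3b.png

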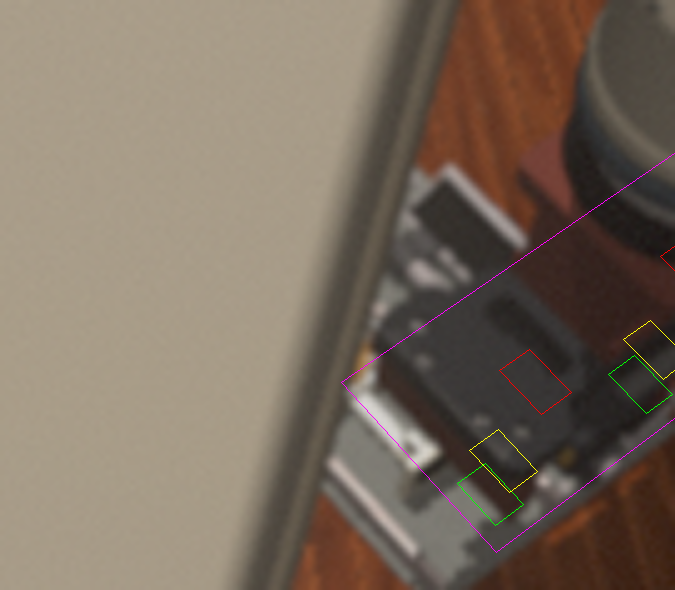

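View pics/top3c.png

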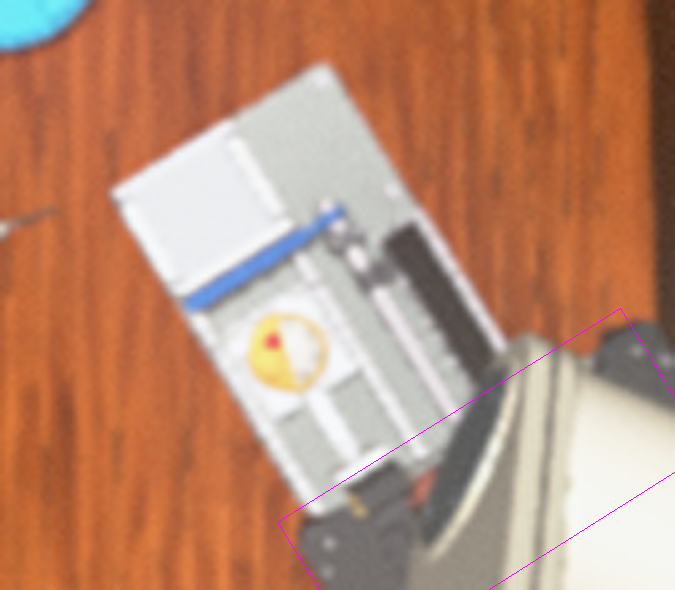

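```bash
python3 - <<'E'
from g import *
def box(q): 
    c,s_=np.cos(p[2]),np.sin(p[2]); d=np.array(q)[:2]-p[:2]; return np.round([c*d[0]+s_*d[1],-s_*d[0]+c*d[1]],1)
for px in ((345,483),(398,452),(352,500),(412,468)):
    for z in (3,16,50,100,115): print(px,z,box(at_z("top",(270+px[0]/5-.4,180+px[1]/5-.4),z)))
im=ctrl.get_image("side")[195:315,340:500,::-1]
im=cv2.convertScaleAbs(im,alpha=1.8,beta=20)
cv2.imwrite("pics/side4.png",cv2.resize(im,None,fx=5,fy=5,interpolation=cv2.INTER_CUBIC))
E
```

```text
(345, 483) 3 [-118.2    8.6]
(345, 483) 16 [-116.6    9.6]
(345, 483) 50 [-112.4   12.2]
(345, 483) 100 [-106.2   16. ]
(345, 483) 115 [-104.3   17.2]
(398, 452) 3 [-119.   -21.4]
(398, 452) 16 [-117.4  -20. ]
(398, 452) 50 [-113.1  -16.5]
(398, 452) 100 [-106.9  -11.2]
(398, 452) 115 [-105.    -9.7]
(352, 500) 3 [-127.   10.]
(352, 500) 16 [-125.3   11. ]
(352, 500) 50 [-120.8   13.6]
(352, 500) 100 [-114.2   17.3]
(352, 500) 115 [-112.2   18.5]
(412, 468) 3 [-129.2  -23.1]
(412, 468) 16 [-127.5  -21.8]
(412, 468) 50 [-122.9  -18.1]
(412, 468) 100 [-116.2  -12.8]
(412, 468) 115 [-114.2  -11.2]
```

View pics/side4.png

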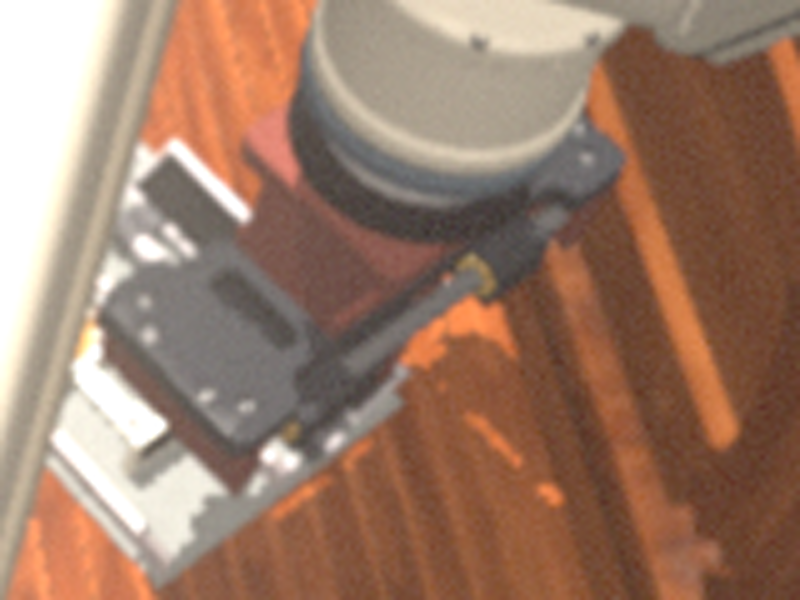

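jog_arm --steps '[[[0,0,0.004,0,0,0,-0.4],[0,0,0.004,0,0,0,-0.4],[0,0,0.004,0,0,0,-0.4],[0,0,0.004,0,0,0,-0.4],[0,0,0,0,0,0,-0.4]]]'

```text
t: 4.73
ee_pos: [466.4, -204.7, 201.0]
orientation: [-3.03, -0.829, 0.0]
ft_force: [0.2, -0.1, 2.3]
width: 61.6
```

```bash
python3 - <<'E'
from g import *
st()
for n,(a,b) in dict(top=(270,180),side=(285,190)).items():
    im=cv2.resize(ctrl.get_image(n)[b:b+118,a:a+135,::-1],None,fx=5,fy=5,interpolation=cv2.INTER_CUBIC)
    cv2.imwrite(f"pics/{n}5.png",im)
E
```

```text
t 4.73 tip box [-139.8  -38.    19. ] w 61.6 F [ 0.2 -0.1  2.3] rotleft [-0.02  0.01  0.02] q [-0.44  0.59  1.98  0.    0.57  0.6 ]
```

View pics/top5.png

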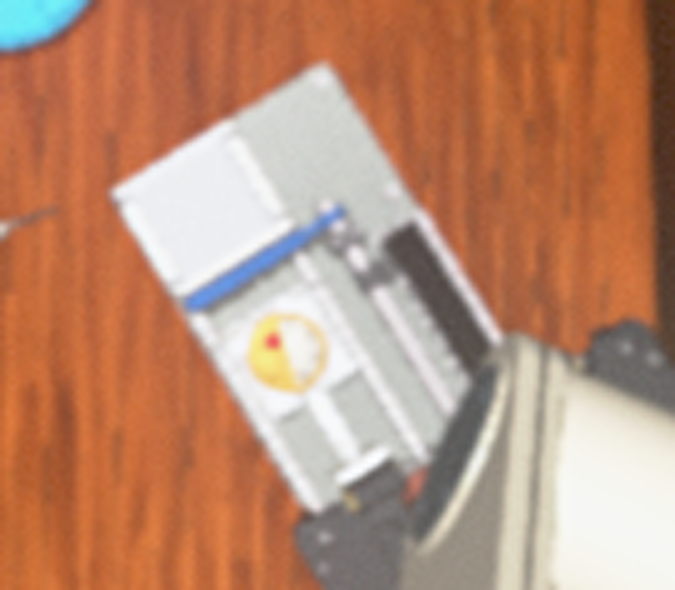

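jog_arm --steps '[[[0,0,0.003,0,0,0,-0.4],[0,0,0.003,0,0,0,-0.4],[0,0,0.003,0,0,0,-0.4],[0,0,0.0015,0,0,0,-0.4],[0,0,0,0,0,0,-0.4],[0,0,0,0,0,0,-0.4]]]'

```text
t: 5.33
ee_pos: [466.4, -204.6, 191.1]
orientation: [-3.03, -0.829, 0.0]
ft_force: [0.2, 1.9, 3.7]
width: 61.8
```

```bash
python3 - <<'E'
from g import *
st()
for n,(a,b) in dict(top=(270,180),side=(285,190)).items():
    im=cv2.resize(ctrl.get_image(n)[b:b+118,a:a+135,::-1],None,fx=5,fy=5,interpolation=cv2.INTER_CUBIC)
    cv2.imwrite(f"pics/{n}6.png",im)
E
```

```text
t 5.33 tip box [-139.7  -37.9    9.1] w 61.8 F [0.2 1.9 3.7] rotleft [-0.01 -0.    0.02] q [-0.44  0.61  1.98  0.    0.55  0.6 ]
```

View pics/top6.png

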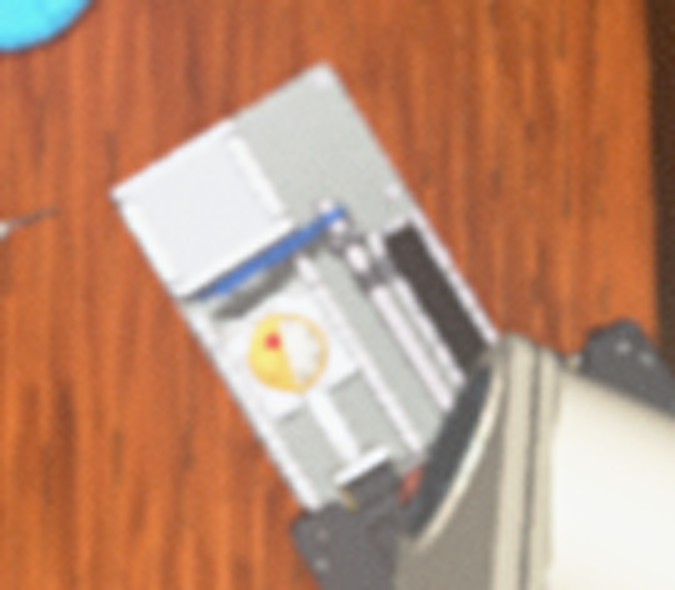

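View pics/side6.png

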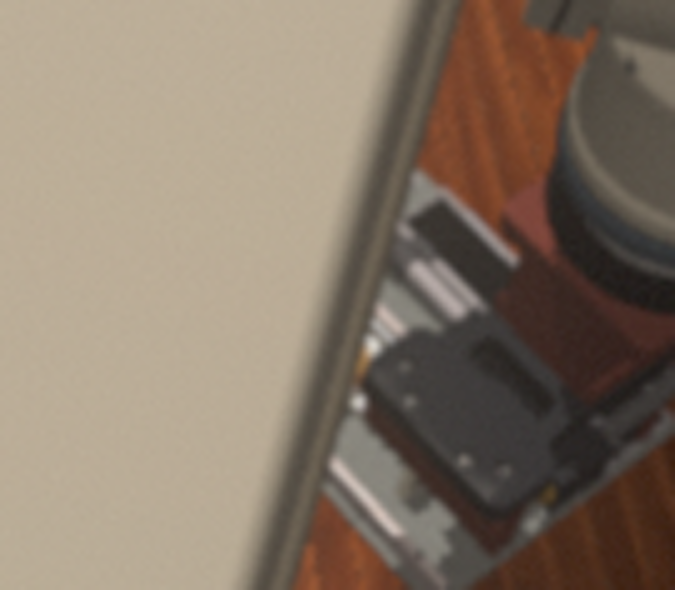

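```bash
python3 - <<'E'
from g import *
for f in (0,.2,.3,.4,.45,.5,.57):
    c,s=np.cos(f),np.sin(f)
    q=[proj("top",box2w([x,-52+83*c-10*s,14+83*s+10*c]))[0] for x in (-9,-4,0)]
    print(f,(np.round((np.array(q)-[270,180]+.5)*5)).tolist())
im=ctrl.get_image("top")[228:258,300:340,::-1]
cv2.imwrite("pics/t7.png",cv2.resize(im,None,fx=16,fy=16,interpolation=cv2.INTER_CUBIC))
E
```

```text
0 [[192.0, 316.0], [186.0, 307.0], [182.0, 299.0]]
0.2 [[200.0, 311.0], [195.0, 302.0], [190.0, 295.0]]
0.3 [[207.0, 308.0], [201.0, 298.0], [197.0, 291.0]]
0.4 [[215.0, 303.0], [209.0, 294.0], [205.0, 287.0]]
0.45 [[219.0, 301.0], [214.0, 291.0], [209.0, 284.0]]
0.5 [[224.0, 298.0], [219.0, 289.0], [214.0, 281.0]]
0.57 [[232.0, 294.0], [226.0, 284.0], [221.0, 277.0]]
```

View pics/t7.png

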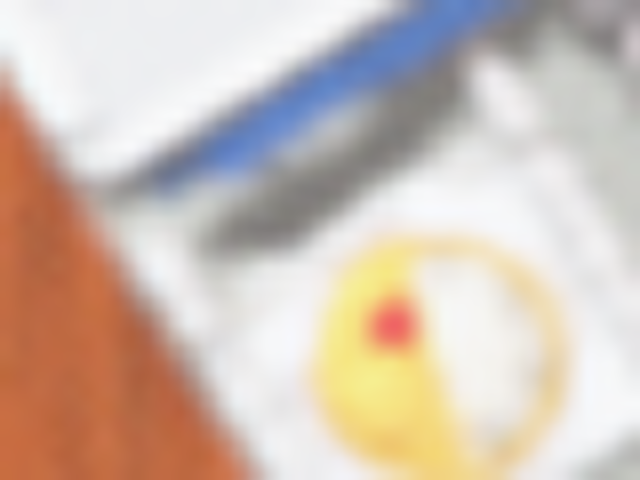

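jog_arm --steps '[[[0,0,0.001,0,0,0,-0.4],[0,0,0.0005,0,0,0,-0.4],[0,0,0,0,0,0,-0.4]]]'

```text
t: 5.73
ee_pos: [466.3, -204.4, 189.8]
orientation: [-3.03, -0.829, 0.0]
ft_force: [-0.3, 3.5, 7.1]
width: 61.6
```

```bash
python3 - <<'E'
from g import *
st()
im=ctrl.get_image("top")[228:258,300:340,::-1]
cv2.imwrite("pics/t8.png",cv2.resize(im,None,fx=16,fy=16,interpolation=cv2.INTER_CUBIC))
E
```

```text
t 5.73 tip box [-139.7  -37.7    7.8] w 61.6 F [-0.3  3.5  7.1] rotleft [-0.03  0.    0.02] q [-0.44  0.61  1.98  0.    0.54  0.6 ]
```

View pics/t8.png

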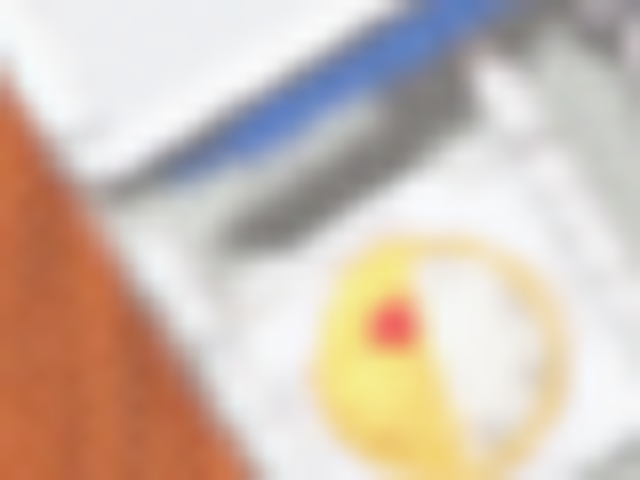

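jog_arm --steps '[[[0.003,0,0,0,0,0,-0.4],[0.003,0,0,0,0,0,-0.4],[0.003,0,0,0,0,0,-0.4],[0.003,0,0,0,0,0,-0.4],[0.003,0,0,0,0,0,-0.4],[0.003,0,0,0,0,0,-0.4],[0.003,0,0,0,0,0,-0.4],[0.003,0,0,0,0,0,-0.4],[0.003,0,0,0,0,0,-0.4],[0.003,0,0,0,0,0,-0.4]]]'

```text
t: 6.62
ee_pos: [491.6, -189.7, 189.7]
orientation: [-3.03, -0.829, 0.003]
ft_force: [-5.2, -3.9, 6.6]
width: 61.3
```

```bash
python3 - <<'E'
from g import *
st()
a,b=270,180
im=cv2.resize(ctrl.get_image("top")[b:b+118,a:a+135,::-1],None,fx=5,fy=5,interpolation=cv2.INTER_CUBIC)
cv2.imwrite("pics/top9.png",im)
E
```

```text
t 6.62 tip box [-110.4  -37.9    7.7] w 61.3 F [-5.2 -3.9  6.6] rotleft [-0.05  0.09  0.02] q [-0.39  0.63  1.94 -0.    0.57  0.65]
```

View pics/top9.png

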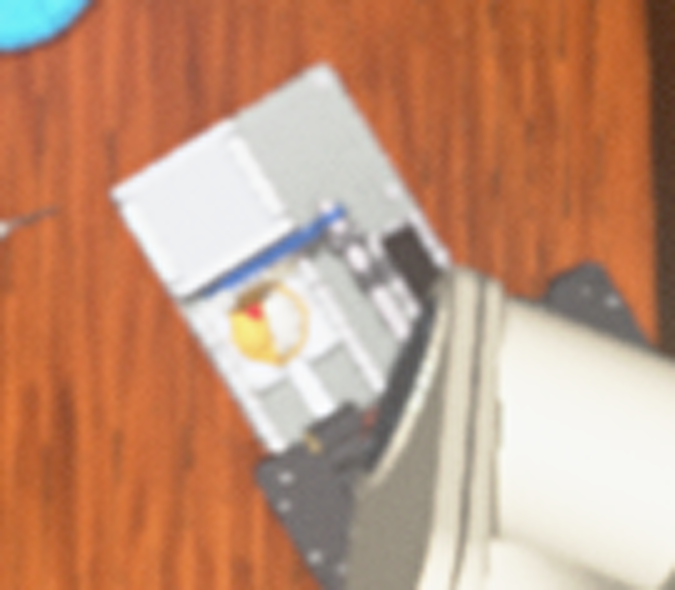

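jog_arm --steps '[[[0.003,0,0,0,0,0,-0.4],[0.003,0,0,0,0,0,-0.4],[0.003,0,0,0,0,0,-0.4],[0.003,0,0,0,0,0,-0.4],[0.003,0,0,0,0,0,-0.4],[0.003,0,0,0,0,0,-0.4],[0.003,0,0,0,0,0,-0.4],[0.003,0,0,0,0,0,-0.4],[0.003,0,0,0,0,0,-0.4],[0.003,0,0,0,0,0,-0.4]]]'

```text
t: 7.5
ee_pos: [517.4, -174.5, 189.7]
orientation: [-3.03, -0.829, 0.003]
ft_force: [-6.3, -3.9, 6.2]
width: 61.3
```

```bash
python3 - <<'E'
from g import *
st()
a,b=270,180
im=cv2.resize(ctrl.get_image("top")[b:b+118,a:a+135,::-1],None,fx=5,fy=5,interpolation=cv2.INTER_CUBIC)
cv2.imwrite("pics/top10.png",im)
E
```

```text
t 7.5 tip box [-80.5 -37.9   7.7] w 61.3 F [-6.3 -3.9  6.2] rotleft [-0.05  0.1   0.02] q [-0.35  0.65  1.9  -0.    0.6   0.69]
```

View pics/top10.png

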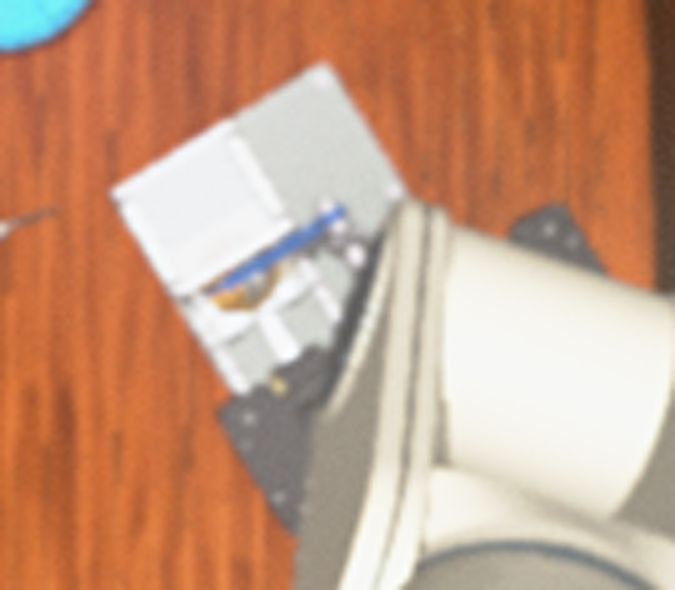

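jog_arm --steps '[[[0.003,0,0,0,0,0,-0.4],[0.003,0,0,0,0,0,-0.4],[0.003,0,0,0,0,0,-0.4],[0.003,0,0,0,0,0,-0.4],[0.003,0,0,0,0,0,-0.4],[0.003,0,0,0,0,0,-0.4],[0.003,0,0,0,0,0,-0.4],[0.003,0,0,0,0,0,-0.4],[0.003,0,0,0,0,0,-0.4],[0.003,0,0,0,0,0,-0.4]]]'

```text
t: 8.38
ee_pos: [543.2, -159.2, 189.7]
orientation: [-3.03, -0.829, 0.003]
ft_force: [-5.4, -4.2, 6.7]
width: 61.6
```

```bash
python3 - <<'E'
from g import *
st()
a,b=270,180
im=cv2.resize(ctrl.get_image("top")[b:b+118,a:a+135,::-1],None,fx=5,fy=5,interpolation=cv2.INTER_CUBIC)
cv2.imwrite("pics/top11.png",im)
E
```

```text
t 8.38 tip box [-50.6 -37.9   7.7] w 61.6 F [-5.4 -4.2  6.7] rotleft [-0.05  0.11  0.02] q [-0.31  0.66  1.86 -0.    0.62  0.73]
```

View pics/top11.png

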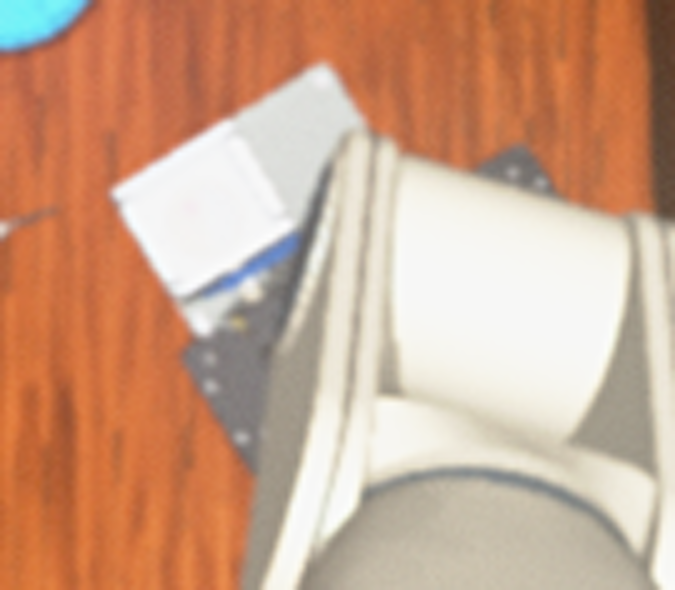

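jog_arm --steps '[[[0.0015,0,0,0,0,0,-0.4],[0.0015,0,0,0,0,0,-0.4],[0.001,0,0,0,0,0,-0.4]]]'

```text
t: 8.68
ee_pos: [546.2, -157.4, 189.6]
orientation: [-3.03, -0.83, 0.005]
ft_force: [-8.5, -8.3, 9.5]
width: 61.4
```

jog_arm --steps '[[[0.001,0,0,0,0,0,-0.4],[0.001,0,0,0,0,0,-0.4]]]'

```text
t: 8.85
ee_pos: [546.9, -157.0, 189.6]
orientation: [-3.029, -0.832, 0.01]
ft_force: [-14.7, -16.2, 14.2]
width: 61.6
```

jog_arm --steps '[[[-0.003,0,0,0,0,0,-0.4],[-0.003,0,0,0,0,0,-0.4],[-0.003,0,0,0,0,0,-0.4],[-0.003,0,0,0,0,0,-0.4],[0,0,0,0,0,0,-0.4]]]'

```text
t: 9.27
ee_pos: [539.1, -162.3, 190.1]
orientation: [3.029, 0.828, 0.003]
ft_force: [2.5, 0.3, 5.1]
width: 61.5
```

```bash
python3 - <<'E'
from g import *
st()
for n,(a,b) in dict(top=(270,180),side=(285,190)).items():
    im=cv2.resize(ctrl.get_image(n)[b:b+118,a:a+135,::-1],None,fx=5,fy=5,interpolation=cv2.INTER_CUBIC)
    cv2.imwrite(f"pics/{n}12.png",im)
E
```

```text
t 9.27 tip box [-55.6 -38.5   8.1] w 61.5 F [2.5 0.3 5.1] rotleft [ 0.1  -0.08  0.02] q [-0.31  0.66  1.86 -0.    0.62  0.72]
```

View pics/top12.png

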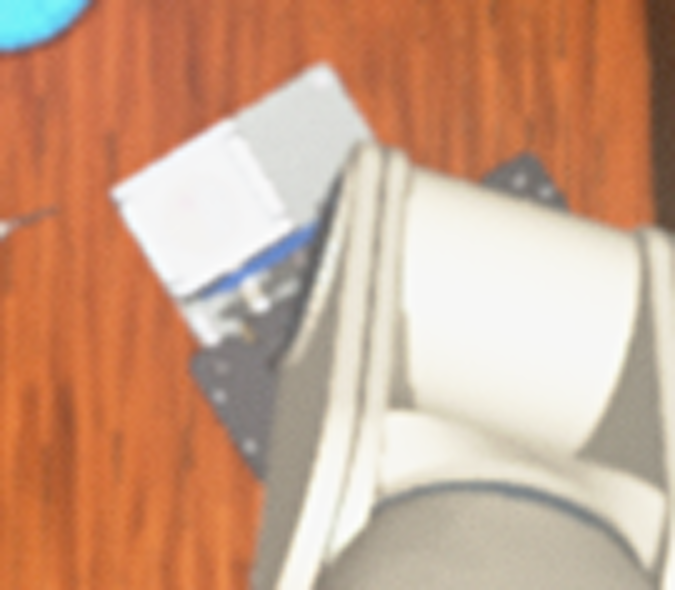

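View pics/side12.png

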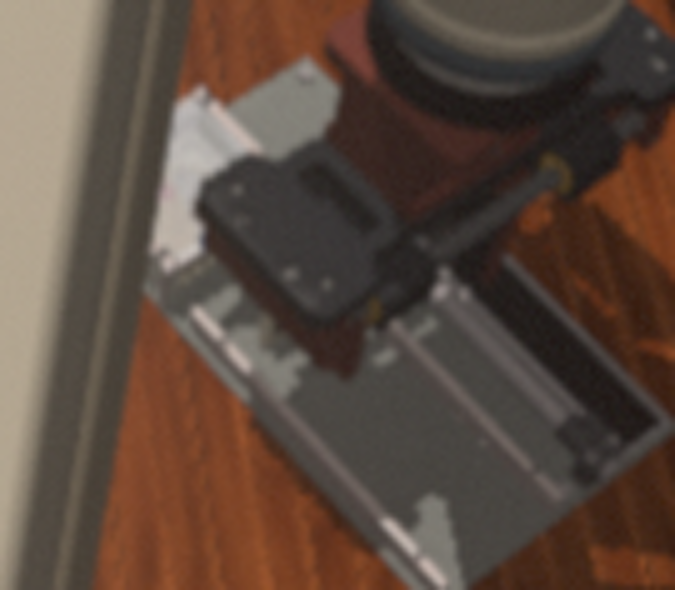

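jog_arm --steps '[[[0,0,-0.003,0,0,0,-0.4],[0,0,-0.003,0,0,0,-0.4],[0,0,-0.003,0,0,0,-0.4],[0,0,-0.003,0,0,0,-0.4],[0,0,-0.003,0,0,0,-0.4],[0,0,-0.003,0,0,0,-0.4],[0,0,-0.004,0,0,0,-0.4],[0,0,-0.006,0,0,0,-0.4],[0,0,-0.01,0,0,0,-0.4],[0,0,-0.015,0,0,0,-0.4],[-0.01,0,-0.02,0,0,0,-0.4],[-0.02,0,-0.02,0,0,0,-0.4],[-0.02,0,-0.02,0,0,0,-0.4],[-0.025,0,-0.015,0,0,0,-0.4],[-0.025,0,0,0,0,0,-0.4],[-0.025,0,0,0,0,0,-0.4],[-0.025,0,0,0,0,0,-0.4],[-0.025,0,0,0,0,0,-0.4],[0,0,0,0,0,0,-0.4]]]'

```text
t: 10.95
ee_pos: [385.1, -251.8, 318.3]
orientation: [-3.031, -0.825, 0.002]
ft_force: [-0.2, -0.2, 0.2]
width: 61.6
```

```bash
python3 - <<'E'
from g import *
st()
for n,(a,b) in dict(top=(270,180),side=(285,190)).items():
    im=cv2.resize(ctrl.get_image(n)[b:b+118,a:a+135,::-1],None,fx=5,fy=5,interpolation=cv2.INTER_CUBIC)
    # home plate outer face z=29.5 and tray rectangle expected
    for L in ([(-35.3,14,29.5),(-35.3,-14,29.5)],[(55,25,14),(55,-25,14)]):
        q=(proj(n,[box2w(l) for l in L])-[a,b]+.5)*5
        cv2.polylines(im,[np.int32(q)],False,(0,255,0),1)
    cv2.imwrite(f"pics/{n}13.png",im)
    for k in ("push_face","movement","tray"):
        print(n,k,[(round(d['p'],2),np.round(d['uv'],1)) for d in ctrl.landmark_of(k,n)[:2]])
    print(proj(n,[box2w([-35.3,0,21]),box2w([30.5,0,3])]))
E
```

```text
t 10.95 tip box [-233.7  -37.2  136.3] w 61.6 F [-0.2 -0.2  0.2] rotleft [-0.05  0.06 -0.1 ] q [-0.6   0.32  2.05 -0.    0.77  0.43]
top push_face [(0.61, array([325.5, 244.2])), (0.23, array([219. , 159.8]))]
top movement [(0.52, array([201.7, 228. ])), (0.4, array([259.4, 223.7]))]
top tray [(0.51, array([220.9, 273.6]))]
[[324.4783561  245.23892011]
 [309.63052613 222.28775804]]
side push_face []
side movement []
side tray []
[[343.15507125 251.16432551]
 [320.51649744 232.66716064]]
```

View pics/top13.png

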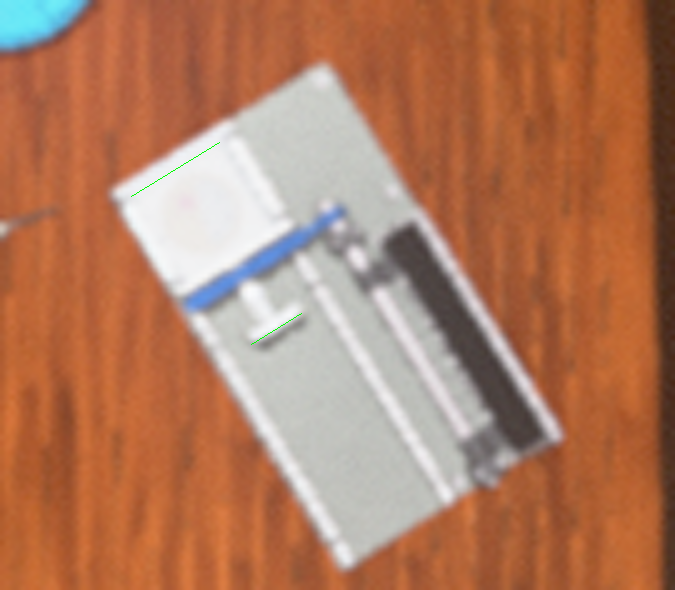

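View pics/side13.png

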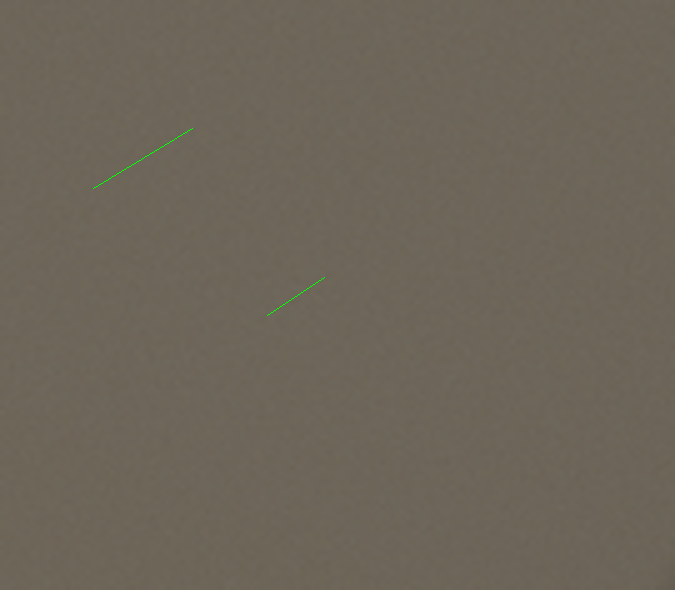

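```bash
python3 -c "
from workcell import ctrl
print(ctrl.close_job(), ctrl.get_obs()['t'])"
```

```text
the job is handed in; nothing more can be done
the job is handed in; nothing more can be done
```

The tray is home in the dust box with the gate shut behind it, and I handed the job in at about 11 s. `close_job` gives no verdict.

I held the gate open with one fingertip on the treadle. The other fingertip pushed the plate along the chute until the force rose to about 22 N at the back stop. I then backed off and lifted clear.

**Last checks, top camera:**
- The push plate lies on the line computed for the home position, to about 1 pixel (roughly 2 mm).
- The gate is back in its shut position across the stem, and the wrist force is about zero with the arm clear.
- I only saw the movement faintly through the clear cover. It looked centred.

**What did not check out:**
- **Side camera:** the arm blocked its view at the end, so it confirmed nothing about the final state.
- **Networks:** in the final picture they found the push plate within about 1.5 pixels. Their reports for the tray and movement were elsewhere on the chest, away from the tray, so I ignored them.
- **Stop position:** the stop came about 1–2 mm earlier than my box pose predicted, within calibration error.

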